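# Meter four grinding balls from a hopper

## Task

Draw the hopper's bottom gate part way out by its knob, just far enough that the balls of the two bays farthest from the knob, four balls in all, drop into the white beaker below. Then push the gate fully home again. The other four balls must stay in the hopper, the beaker must stay upright where it stands, and the things around must not be disturbed.

Things in the scene. Friction and masses are not known exactly. Their poses are not given: they have to be found in the camera images.
- hopper: Ball hopper (metering dispenser) fixed on the bench, aluminium with a clear front plate, foot 116 x 186 mm, 264 mm tall. Origin: centre of the underside of its foot, on the bench; z up; +y is the level direction in which its bottom gate pulls out (knob side; roughly to the robot's right). Two end panels carry an open-topped box, end walls' outer faces at y = -76 and +76 mm. Its outlet chute ends over the beaker.
- hopper_bays (a point): Point at the hopper's middle, 204 mm above the bench, level with the gate's top face (axes as the hopper's). Three fixed dividers make four bays in a row along y, each 60 mm wide and 32 mm long inside: bay 1 y = -70..-38 mm, bay 2 -34..-2, bay 3 2..34, bay 4 38..70. Each holds two balls side by side, resting on the gate; open above.
- gate (a joint): How far the bottom gate is drawn out, m: 0 = fully home (stop), up to 0.16; 0 to 0.008 at the start. Slides level along hopper +y, stays where left, takes 3 to 8 N. Bay 1, farthest from the knob, opens first; balls drop surely once the gate's edge is 28 mm into their bay, stay up below 14 mm: bay 1 empties by 0.034, bay 2 by 0.070, bay 3 starts to lose balls at about 0.092.
- gate_edge (a point): Middle of the gate's leading edge, top face; at hopper y = -76 mm + opening. The gate is a flat steel plate, 58 mm wide, 4 mm thick. Three dark lines run across it: when the 1st, 2nd or 3rd line from the knob just emerges at the outer face of the knob-side end wall, 1, 2 or 3 bays are open (45, 81, 117 mm).
- gate_knob (a point): Grip point on the gate's black knob, an upright round post 22 mm in diameter on the outer end of the gate plate, 204 to 253 mm above the bench (30 mm wide flange on its lowest 4 to 7 mm). The point is on the post's axis, 232 mm above the bench, 21 mm below its top; at hopper x = 0, y = 150 mm + opening. Moves with the gate.
- white_beaker: Open white plastic beaker, 93 x 110 x 150 mm, standing loose on the hopper's foot (6 mm thick) under the outlet. Origin: centre of its underside; z up. It is already in place and must stay there, upright.
- ball_1a_center (a point): Centre of a dark steel grinding ball, 28 mm in diameter, 90 g; at the start in bay 1 of the hopper (bay 1 is farthest from the knob, bay 4 next to it), on the far (back) side.
- ball_1b_center (a point): Centre of a dark steel grinding ball, 28 mm in diameter, 90 g; at the start in bay 1 of the hopper (bay 1 is farthest from the knob, bay 4 next to it), on the near (robot) side.
- ball_2a_center (a point): Centre of a dark steel grinding ball, 28 mm in diameter, 90 g; at the start in bay 2 of the hopper (bay 1 is farthest from the knob, bay 4 next to it), on the far (back) side.
- ball_2b_center (a point): Centre of a dark steel grinding ball, 28 mm in diameter, 90 g; at the start in bay 2 of the hopper (bay 1 is farthest from the knob, bay 4 next to it), on the near (robot) side.
- ball_3a_center (a point): Centre of a dark steel grinding ball, 28 mm in diameter, 90 g; at the start in bay 3 of the hopper (bay 1 is farthest from the knob, bay 4 next to it), on the far (back) side.
- ball_3b_center (a point): Centre of a dark steel grinding ball, 28 mm in diameter, 90 g; at the start in bay 3 of the hopper (bay 1 is farthest from the knob, bay 4 next to it), on the near (robot) side.
- ball_4a_center (a point): Centre of a dark steel grinding ball, 28 mm in diameter, 90 g; at the start in bay 4 of the hopper (bay 1 is farthest from the knob, bay 4 next to it), on the far (back) side.
- ball_4b_center (a point): Centre of a dark steel grinding ball, 28 mm in diameter, 90 g; at the start in bay 4 of the hopper (bay 1 is farthest from the knob, bay 4 next to it), on the near (robot) side.
- tape_roll: Roll of label tape, 68 x 68 x 19 mm, bystander. Origin: centre of its underside.
- stopper_box: Small card box, 70 x 70 x 32 mm, bystander. Origin: centre of its underside.
- reagent_bottle: Stoppered glass reagent bottle, 67 x 68 x 154 mm, bystander behind the hopper. Origin: centre of its underside.

How it is judged:
By the outcome, as a careful person would: the job done as asked, in the order asked, and still so for the second after the job is handed in, with the robot touching nothing.
It also fails if it takes over 35 s, if anything falls off the work surface, if the arm or the gripper's body presses on something with over 40 N, if the wrist force passes 120 N, or if a joint passes its speed limit or range.

## Robot

A 6-joint arm with a two-finger parallel gripper is mounted at the origin on a cart in front of the work surface, level with it; the furniture and walls round the work are solid. World frame = base frame: x ahead of the robot, y to its left, z up, the work surface at z = 0. Lengths are in m, angles in rad, forces in N, time in s.
With the tool pointing down it reaches from about 0.225 to 0.725 m from the base axis. Payload 3.1 kg.
Tool frame: the origin (TCP) lies between the finger pads; the fingertips stand 22 mm ahead of it and the grasp point (between the pads) lies 3 mm ahead of it (tcp_to_tips is the distance from the TCP to the fingertips, in m); z points along the fingers, y is the line along which they close (so a half turn about z gives the same grasp; the last joint's range is limited). The gripper opens to 85 mm and grips with 20 to 120 N. Pads are 22 mm wide; open, the fingers measure 114 mm over their backs; the gripper's body (76 mm by 85 mm) begins 54 mm behind the grasp point. The pads swing forward as they close: fully open they stand 13 mm farther back than shut.
Start: joints at [-1.248, 0.048, 0.099, 1.622, 0, 1.443], TCP at [0.229, -0.473, 0.253] pointing down, gripper open.
Joint ranges: [-2.91, 2.91], [-0.99, 1.94], [-1.21, 1.42], [-2.12, 2.29], [-1.49, 1.47], [-3.14, 3.14]. Speed limits (rad/s): [2.79, 2.79, 3.14, 3.14, 3.14, 3.14].

## Interface

Orientations are given as a 3x3 rotation matrix whose columns are the frame's x, y, z axes.
In Python, from workcell import get_obs, read_camera, hand_in, tcp_to_tips gives the robot as it stands.
- The arm moves only by the tool arm_command, never from a script. Its argument "deltas" is text: rows parted by semicolons, each of 6 numbers parted by spaces: the shift along the tool's x, y, z in units of 0.75 m (1.0 is 0.75 m), then the turn, a rotation vector about the tool's x, y, z in units of 1.5 rad (1.0 is 1.5 rad). A call has 1 to 20 rows; each row is the pose to reach, as a shift and turn from the pose commanded when the call began, along the tool's axes at that moment; what a row does not reach only later rows make up. A row lasts 1/12 s, in which the tool goes at most 41.7 mm and 7.16 degrees, less where a joint would pass 70% of its speed; a pose out of reach is approached as far as the arm can. A call with a number of a shift or a turn outside -1 to 1 is refused whole. A call with a gripper value outside its range is refused whole. "jaw" is the opening in per cent of the stroke, from 0 (shut) to 100 (fully open), set as the call begins (left out, the last holds). The fingers move at their own pace and stop on an object; "newtons" is the grip in N (left out, the last holds). Time passes only in rows, so rows that repeat a pose let the fingers close. It gives the time, the measured TCP pose, the force, the opening and the grip force at its end, in the units of the state.
- get_obs(): the state, without advancing time (a new reading comes with each control period).
- read_camera(name): name is "scene" or "top" or "wrist"; returns a dict with "pixels" (480x640x3 uint8, blue, green, red), "range_z" (480x640 float32, m along the optical axis (not along the pixel's ray), 0 where there is no reading), "mtx" (3x3 intrinsics, pixels), "R" (3x3) and "t" (3): a world point X has camera coordinates R X + t. Camera axes: x right, y down, z forward; pixel columns grow to the right and rows downward; lengths in m; the calibration is good to about 2 mm. A picture is of the moment at which its call begins.
- hand_in(): hands the job in; it is judged then, once.
The state is a dict: "clock": time; "joints": joint angles; "dq": joint speeds; "joint_efforts": joint torques, N m; "tool_pos": TCP position; "orientation": TCP orientation; "contact_force": force on the tool from outside, world axes, zero at the start; "wrist_torque": the same for the moment, N m; "grip_width": finger opening in m; "grip_force": force on a finger pad.
Only numpy, scipy, OpenCV 4.12 (cv2) and the standard library are available. Lean on these libraries where they do the work, as an engineer would, in place of code of your own. Each camera call takes 0.05 s, during which the arm holds its last target. There are 200 camera calls.

## Working session

There is one attempt and no reset: what is moved stays moved. The work goes in short steps, Python scripts to look and compute and a tool call to move; the robot and the scene stay as the last step left them, time stands still between calls to the robot, and variables do not carry over. Pictures are saved under pics/ and viewed, at most 10 in all, crops included, and the job is handed in when it is done.

Besides the shell and the picture viewer there is one more tool, called after "Request:" as a command line: name --argument value ..., lists and objects as JSON in quotes. arm_command: Moves the arm, as the interface text tells. Its arguments: {"type":"object","properties":{"deltas":{"type":"string"},"jaw":{"type":"number"},"newtons":{"type":"number"}},"required":["deltas"]}

```bash
ls; mkdir -p pics
cat > h.py <<'E'
import numpy as np, cv2
from workcell import get_obs, read_camera, hand_in, tcp_to_tips
def pts(c):
    z=c["range_z"].astype(float); v,u=np.mgrid[:480,:640]; K=c["mtx"]
    P=np.stack([(u-K[0,2])/K[0,0]*z,(v-K[1,2])/K[1,1]*z,z],-1)
    W=(P-c["t"])@c["R"]; W[z==0]=np.nan
    return W
E
python3 - <<'E'
from h import *
o=get_obs(); print(o)
for n in("scene","top"):
    c=read_camera(n); cv2.imwrite(f"pics/{n}0.png",c["pixels"]); np.savez(f"{n}0.npz",**c)
    print(n,c["mtx"],-c["R"].T@c["t"],c["R"])
E
```

```text
pics
{'clock': 0.0, 'joints': array([-1.24778500e+00,  4.87198917e-02,  9.75856463e-02,  1.62198473e+00,
       -3.48353592e-06,  1.44300530e+00]), 'dq': array([-8.26706908e-05,  9.11886979e-04, -6.14991575e-04, -5.28983448e-05,
        1.19588895e-03, -4.78005781e-04]), 'joint_efforts': array([ 2.11761308e-04, -3.38785279e+01,  3.20012999e+01,  2.03959696e-02,
       -1.16624865e-04, -2.52025579e-06]), 'tool_pos': array([ 0.22854974, -0.47202242,  0.25212703]), 'orientation': array([[ 9.00097923e-01,  4.35687021e-01, -7.40565263e-04],
       [ 4.35687552e-01, -9.00095279e-01,  2.20141973e-03],
       [ 2.92550708e-04, -2.30414840e-03, -9.99997303e-01]]), 'contact_force': array([-0.5598486 , -0.21916549,  0.5338113 ]), 'wrist_torque': array([-0.03400954,  0.03631194,  0.00214491]), 'grip_force': 0.0, 'grip_width': 0.0854819571234062}
scene [[603.51324361   0.         315.10271457]
 [  0.         603.51324361 241.63552206]
 [  0.           0.           1.        ]] [ 0.15367287 -0.77695986  0.90419337] [[ 0.88777802 -0.46013535  0.01120874]
 [-0.27134522 -0.54288934 -0.79475967]
 [ 0.37178213  0.70252873 -0.60682075]]
top [[481.77944004   0.         316.73466473]
 [  0.         481.77944004 239.09360252]
 [  0.           0.           1.        ]] [0.49194549 0.08408993 0.99870729] [[ 0.02151201 -0.99973376  0.00834576]
 [-0.99286798 -0.02234188 -0.11710687]
 [ 0.11726215 -0.00576704 -0.99308425]]
```

View pics/scene0.png

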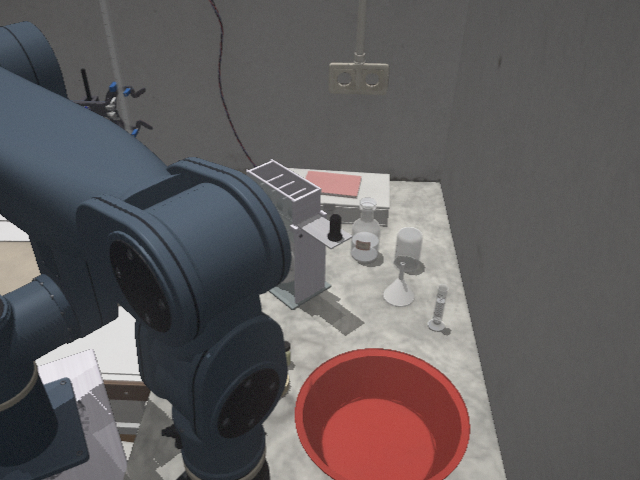

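View pics/top0.png

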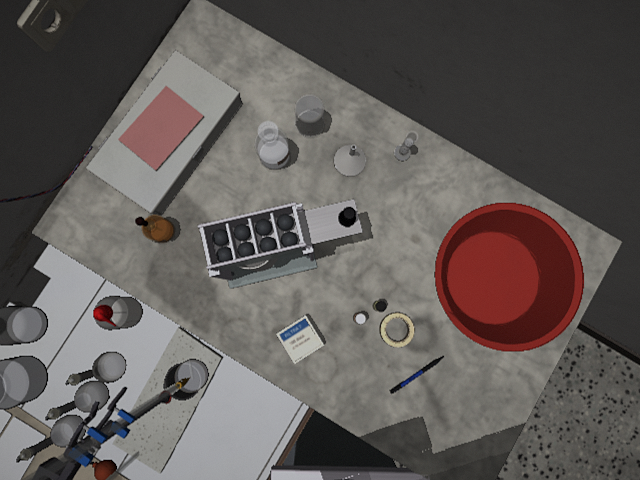

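The scene view shows the black knob at about (335,227) and the hopper rim around (285,180). The top view shows the rim at cols 200–310, rows 205–275, eight balls, the gate plate at cols 305–360, and the knob at (347,215).

Run:
```python
from h import *
c=dict(np.load("top0.npz")); W=pts(c); g=c["pixels"].max(2)
v,u=np.mgrid[:480,:640]
roi=(u>190)&(u<380)&(v>190)&(v<300)
rim=roi&(W[...,2]>.255)&(W[...,2]<.275)&(u<318)
r=cv2.minAreaRect(W[rim][:,:2].astype(np.float32)); print("rim",r,rim.sum(),np.median(W[rim][:,2]))
k=roi&(u>325)&(W[...,2]>.243)&(W[...,2]<.262)
print("knobtop",k.sum(),W[k].mean(0),W[k].min(0),W[k].max(0))
(x,y),rad=cv2.minEnclosingCircle(W[k][:,:2].astype(np.float32));print(x,y,rad)
p=roi&(u>312)&(W[...,2]>.190)&(W[...,2]<.214)&(g>100)
rp=cv2.minAreaRect(W[p][:,:2].astype(np.float32));print("plate",rp,p.sum(),np.median(W[p][:,2]));print(cv2.boxPoints(rp))
print(cv2.boxPoints(r))
s=dict(np.load("scene0.npz"));Ws=pts(s)
roi=np.zeros((480,640),bool);roi[205:245,322:350]=1
k=roi&(s["pixels"].max(2)<60)
print("scene knob",k.sum(),np.nanmedian(Ws[k],0))
for lo in(.225,.235,.245):
    q=k&(Ws[...,2]>lo)&(Ws[...,2]<lo+.01)
    (x,y),rad=cv2.minEnclosingCircle(Ws[q][:,:2].astype(np.float32));print(lo,q.sum(),x,y,rad)
# bench obstacles near knob: heights around
cr=cv2.resize(c["pixels"][190:300,190:390],None,fx=4,fy=4,interpolation=cv2.INTER_CUBIC);cv2.imwrite("pics/crop.png",cr)
```

```text
rim ((0.5822662711143494, 0.1804792582988739), (0.07184487581253052, 0.15627887845039368), 15.008607864379883) 1068 0.2629238212187227
knobtop 155 [0.62140809 0.03110022 0.25175107] [0.61143255 0.02013292 0.24315268] [0.6327326  0.04087834 0.25548233]
0.6221522688865662 0.030858974903821945 0.010992996394634247
plate ((0.6166713833808899, 0.0518888384103775), (0.05802237614989281, 0.08400820195674896), 14.514225006103516) 1284 0.2038723907577829
[[0.578059   0.0852816 ]
 [0.59911317 0.00395449]
 [0.65528375 0.01849608]
 [0.6342296  0.09982319]]
[[0.527334   0.24665052]
 [0.5678046  0.09570277]
 [0.63719857 0.114308  ]
 [0.59672797 0.26525575]]
scene knob 288 [0.61770992 0.02148932 0.23184217]
0.225 42 0.6191039681434631 0.024892235174775124 0.009504767134785652
0.235 48 0.6192961931228638 0.025413578376173973 0.010300634428858757
0.245 77 0.6229928135871887 0.02902655489742756 0.012456364929676056
```

View pics/crop.png

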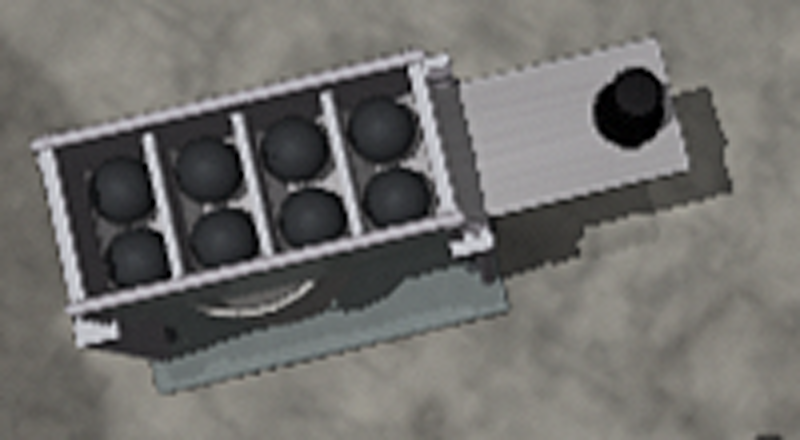

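Request:
arm_command --deltas "0 0 -0.05 0 0 0; 0 0 -0.1 0 0 0; 0 0 -0.13 0 0 0; 0.7645 -0.375 -0.13 0 0 0.1257; 0.7645 -0.375 -0.13 0 0 0.1257; 0.7645 -0.375 -0.13 0 0 0.1257; 0.7645 -0.375 -0.13 0 0 0.1257; 0.7645 -0.375 -0.13 0 0 0.1257; 0.7645 -0.375 -0.13 0 0 0.1257; 0.7645 -0.375 -0.13 0 0 0.1257; 0.7645 -0.375 -0.13 0 0 0.1257; 0.7645 -0.375 -0.13 0 0 0.1257; 0.7645 -0.375 -0.13 0 0 0.1257; 0.7645 -0.375 -0.13 0 0 0.1257; 0.7645 -0.375 -0.13 0 0 0.1257; 0.7645 -0.375 -0.13 0 0 0.1257; 0.7645 -0.375 -0.13 0 0 0.1257; 0.7645 -0.375 -0.13 0 0 0.1257; 0.7645 -0.375 -0.13 0 0 0.1257; 0.7645 -0.375 -0.13 0 0 0.1257" --jaw 100 --newtons 40

```text
clock: 1.77
tool_pos: [0.6239, 0.0343, 0.3478]
orientation: [[0.964, 0.264, -0.003], [0.264, -0.964, 0.002], [-0.003, -0.002, -1.0]]
contact_force: [-1.2, 0.6, -0.4]
grip_width: 0.0856
grip_force: 0.0
```

Request:
arm_command --deltas "0 0 0 0 0 0; 0 0 0 0 0 0"

```text
clock: 1.93
tool_pos: [0.6219, 0.0299, 0.3504]
orientation: [[0.966, 0.259, -0.001], [0.259, -0.966, -0.001], [-0.001, 0.0, -1.0]]
contact_force: [0.1, -0.0, 0.9]
grip_width: 0.0854
grip_force: 0.0
```

Run:
```python
from h import *
o=get_obs(); print(o["tool_pos"],o["orientation"].round(4),o["joints"].round(3),o["contact_force"])
R=o["orientation"]
for t in [np.array([.6222,.0309,.241])]: print("delta units",R.T@(t-o["tool_pos"])/.75)
c=read_camera("wrist");cv2.imwrite("pics/w1.png",c["pixels"])
W=pts(c);k=(W[...,2]>.248)&(W[...,2]<.258)&(np.hypot(W[...,0]-.622,W[...,1]-.031)<.03)
if k.sum(): print(k.sum(),cv2.minEnclosingCircle(W[k][:,:2].astype(np.float32)))
```

```text
[0.62188372 0.0299196  0.35042922] [[ 9.659e-01  2.590e-01 -1.300e-03]
 [ 2.590e-01 -9.659e-01 -5.000e-04]
 [-1.400e-03  2.000e-04 -1.000e+00]] [-5.900e-02  3.850e-01  6.910e-01  1.878e+00 -1.000e-03  2.820e+00] [ 0.09824284 -0.03502986  0.92657303]
delta units [ 0.00094723 -0.00117664  0.14590427]
1063 ((0.6225648522377014, 0.029478689655661583), 0.011045416817069054)
```

View pics/w1.png

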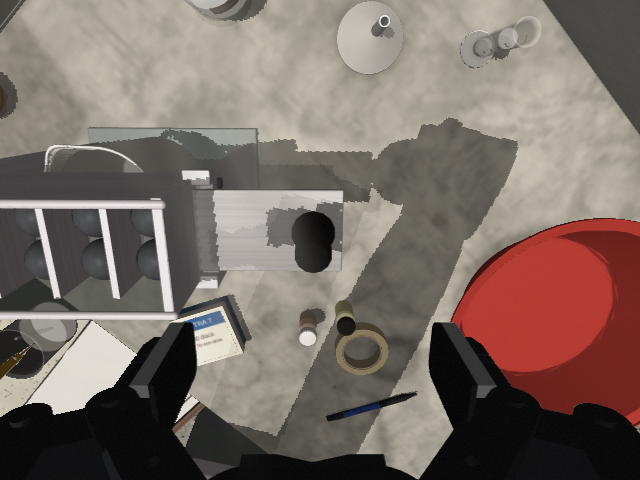

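The wrist view shows the knob top at (313,240), centred between the fingers, with nothing in the way below. I'm descending and gripping.

Request:
arm_command --deltas "0.001 -0.001 0.04 0 0 0; 0.001 -0.001 0.08 0 0 0; 0.001 -0.001 0.11 0 0 0; 0.001 -0.001 0.13 0 0 0; 0.001 -0.001 0.14 0 0 0; 0.001 -0.001 0.146 0 0 0; 0.001 -0.001 0.146 0 0 0; 0.001 -0.001 0.146 0 0 0"

```text
clock: 2.65
tool_pos: [0.6231, 0.0308, 0.2428]
orientation: [[0.966, 0.258, 0.002], [0.258, -0.966, -0.0], [0.002, 0.001, -1.0]]
contact_force: [-0.8, 0.4, 0.1]
grip_width: 0.0851
grip_force: 0.0
```

Request:
arm_command --deltas "0 0 0 0 0 0; 0 0 0 0 0 0; 0 0 0 0 0 0; 0 0 0 0 0 0; 0 0 0 0 0 0; 0 0 0 0 0 0; 0 0 0 0 0 0; 0 0 0 0 0 0; 0 0 0 0 0 0; 0 0 0 0 0 0" --jaw 0 --newtons 40

```text
clock: 3.48
tool_pos: [0.6231, 0.0311, 0.2419]
orientation: [[0.966, 0.259, 0.001], [0.259, -0.966, -0.0], [0.001, 0.001, -1.0]]
contact_force: [0.7, -0.2, 2.5]
grip_width: 0.0208
grip_force: 39.5
```

Run:
```python
from h import *
o=get_obs(); print(o)
ax=np.array([.2588,-.9659]);print("along from hopper centre",(o["tool_pos"][:2]-[.5823,.1805])@ax)
c=read_camera("top");cv2.imwrite("pics/t2.png",c["pixels"])
```

```text
{'clock': 3.4833, 'joints': array([-5.73658427e-02,  3.09884829e-01,  3.74233419e-01,  1.63389752e+00,
       -3.76250254e-04,  2.82211805e+00]), 'dq': array([-0.00046019, -0.00059003, -0.00133465, -0.00015716, -0.00209885,
        0.00011437]), 'joint_efforts': array([ 6.42704945e-01, -4.19343245e+01,  3.03699052e+01,  2.01169462e-01,
        3.28167938e-01,  7.36101530e-03]), 'tool_pos': array([0.62313287, 0.03111389, 0.24186121]), 'orientation': array([[ 9.65845118e-01,  2.59117174e-01,  1.22376923e-03],
       [ 2.59117871e-01, -9.65845603e-01, -4.47149848e-04],
       [ 1.06610792e-03,  7.48977975e-04, -9.99999151e-01]]), 'contact_force': array([ 0.6639877 , -0.19630281,  2.48117977]), 'wrist_torque': array([-0.26692156, -0.05850549,  0.05479955]), 'grip_force': 39.51011368073523, 'grip_width': 0.02075600138339679}
along from hopper centre 0.15485959296788238
```

Request:
arm_command --deltas "0 0.008 0 0 0 0; 0 0.018 0 0 0 0; 0 0.03 0 0 0 0; 0 0.042 0 0 0 0; 0 0.054 0 0 0 0; 0 0.066 0 0 0 0; 0 0.077 0 0 0 0; 0 0.086 0 0 0 0; 0 0.093 0 0 0 0; 0 0.098 0 0 0 0; 0 0.101 0 0 0 0; 0 0.101 0 0 0 0; 0 0.101 0 0 0 0; 0 0.101 0 0 0 0; 0 0.101 0 0 0 0"

```text
clock: 4.78
tool_pos: [0.6427, -0.0433, 0.2418]
orientation: [[0.966, 0.258, 0.001], [0.258, -0.966, -0.002], [0.0, 0.002, -1.0]]
contact_force: [-1.6, 0.8, 5.8]
grip_width: 0.0208
grip_force: 39.8
```

Run:
```python
from h import *
o=get_obs(); print(o["tool_pos"],o["contact_force"],o["grip_width"],o["grip_force"])
ax=np.array([.2588,-.9659]);print("opening",(o["tool_pos"][:2]-[.5823,.1805])@ax-.15)
a=read_camera("top")["pixels"];b=read_camera("scene")["pixels"]
f=lambda i,y,x,h,w:cv2.resize(i[y:y+h,x:x+w],(800,int(800*h/w)),interpolation=cv2.INTER_CUBIC)
cv2.imwrite("pics/p3.png",cv2.resize(np.vstack([f(a,190,190,80,220),f(b,150,230,60,170)]),None,fx=1,fy=1)[:600])
```

```text
[ 0.64273638 -0.04332088  0.24184677] [-1.55912143  0.80419983  5.79757877] 0.020785940029504246 39.821654667612165
opening 0.08182952394739304
```

View pics/p3.png

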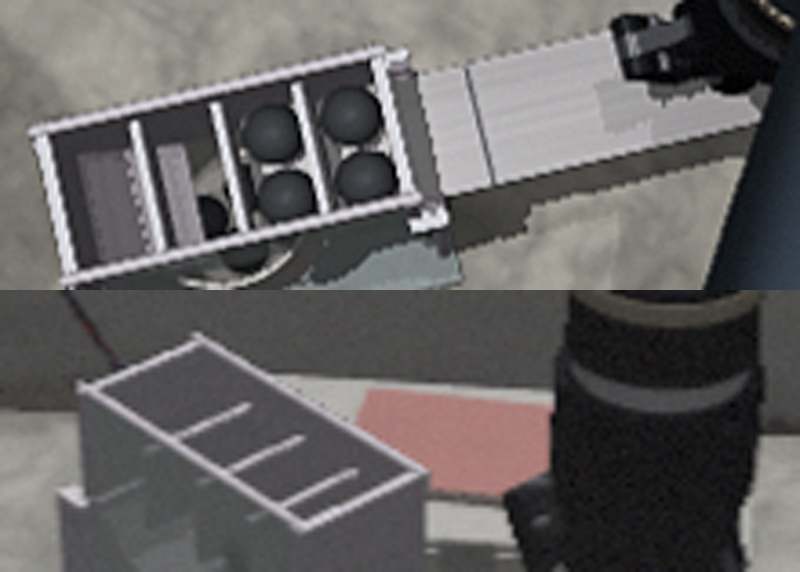

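The first gate line is out past the wall. Bays 1 and 2 are empty, bays 3 and 4 are full, and a ball shows in the beaker through the opening at about (240,235) in the crop. Pushing the gate home now.

Request:
arm_command --deltas "0 0 0 0 0 0; 0 0 0 0 0 0; 0 0 0 0 0 0; 0 0 0 0 0 0; 0 -0.008 0 0 0 0; 0 -0.018 0 0 0 0; 0 -0.03 0 0 0 0; 0 -0.042 0 0 0 0; 0 -0.054 0 0 0 0; 0 -0.066 0 0 0 0; 0 -0.077 0 0 0 0; 0 -0.086 0 0 0 0; 0 -0.094 0 0 0 0; 0 -0.1 0 0 0 0; 0 -0.103 0 0 0 0; 0 -0.105 0 0 0 0; 0 -0.105 0 0 0 0; 0 -0.105 0 0 0 0; 0 -0.105 0 0 0 0"

```text
clock: 6.47
tool_pos: [0.6222, 0.0346, 0.2418]
orientation: [[0.966, 0.26, 0.001], [0.26, -0.966, -0.0], [0.001, 0.0, -1.0]]
contact_force: [0.5, -1.6, 6.6]
grip_width: 0.0207
grip_force: 39.9
```

Request:
arm_command --deltas "0 -0.001 0 0 0 0; 0 -0.002 0 0 0 0; 0 -0.003 0 0 0 0; 0 -0.004 0 0 0 0; 0 -0.004 0 0 0 0; 0 -0.004 0 0 0 0"

```text
clock: 6.97
tool_pos: [0.622, 0.0353, 0.2418]
orientation: [[0.966, 0.258, 0.002], [0.258, -0.966, -0.004], [0.001, 0.005, -1.0]]
contact_force: [2.1, -6.5, 5.9]
grip_width: 0.0205
grip_force: 40.1
```

Request:
arm_command --deltas "0 -0.001 0 0 0 0; 0 -0.002 0 0 0 0; 0 -0.003 0 0 0 0; 0 -0.004 0 0 0 0; 0 -0.004 0 0 0 0; 0 -0.004 0 0 0 0"

```text
clock: 7.47
tool_pos: [0.622, 0.0354, 0.2418]
orientation: [[0.967, 0.256, 0.004], [0.256, -0.967, -0.009], [0.001, 0.01, -1.0]]
contact_force: [3.9, -13.1, 4.9]
grip_width: 0.0207
grip_force: 40.7
```

The gate is at its stop: the force doubled to 13 N with no further motion. I'll ease off slightly, open and retreat upward.

Request:
arm_command --deltas "0 0.002 0 0 0 0; 0 0.004 0 0 0 0; 0 0.004 0 0 0 0"

```text
clock: 7.72
tool_pos: [0.622, 0.0353, 0.2418]
orientation: [[0.966, 0.258, 0.002], [0.258, -0.966, -0.003], [0.001, 0.004, -1.0]]
contact_force: [1.0, -5.5, 5.2]
grip_width: 0.0208
grip_force: 40.1
```

Request:
arm_command --deltas "0 0 0 0 0 0; 0 0 0 0 0 0; 0 0 0 0 0 0; 0 0 0 0 0 0; 0 0 0 0 0 0; 0 0 0 0 0 0; 0 0 0 0 0 0; 0 0 0 0 0 0; 0 0 0 0 0 0; 0 0 0 0 0 0; 0 0 -0.02 0 0 0; 0 0 -0.05 0 0 0; 0 0 -0.1 0 0 0; 0 0 -0.15 0 0 0; 0 0 -0.15 0 0 0" --jaw 100

```text
clock: 8.97
tool_pos: [0.6229, 0.037, 0.3636]
orientation: [[0.966, 0.259, 0.015], [0.259, -0.966, -0.001], [0.015, 0.005, -1.0]]
contact_force: [-0.3, -0.0, 1.5]
grip_width: 0.0855
grip_force: 0.0
```

Request:
arm_command --deltas "-0.02 0.05 0 0 0 0; -0.05 0.1 0 0 0 0; -0.08 0.15 0 0 0 0; -0.12 0.2 0 0 0 0; -0.15 0.25 0 0 0 0; -0.18 0.3 0 0 0 0; -0.2 0.3 0 0 0 0; -0.2 0.3 0 0 0 0; -0.2 0.3 0 0 0 0; -0.2 0.3 0 0 0 0"

```text
clock: 9.8
tool_pos: [0.535, -0.2187, 0.354]
orientation: [[0.966, 0.259, 0.001], [0.259, -0.966, 0.0], [0.001, -0.0, -1.0]]
contact_force: [0.8, 0.0, -0.5]
grip_width: 0.0849
grip_force: 0.0
```

Run:
```python
from h import *
o=get_obs(); print(o["clock"],o["tool_pos"],o["contact_force"],o["grip_width"])
c=read_camera("top");a=c["pixels"];b=read_camera("scene")["pixels"]
W=pts(c);k=(W[...,2]>.243)&(W[...,2]<.262)&(np.hypot(W[...,0]-.622,W[...,1]-.034)<.03)
(x,y),r=cv2.minEnclosingCircle(W[k][:,:2].astype(np.float32));print(x,y,r,"opening",(np.array([x,y])-[.5823,.1805])@[.2588,-.9659]-.15)
f=lambda i,y,x,h,w:cv2.resize(i[y:y+h,x:x+w],(600,int(600*h/w)),interpolation=cv2.INTER_CUBIC)
cv2.imwrite("pics/p4.png",np.vstack([f(a,180,180,120,220),f(b,150,210,90,210)]))
cv2.imwrite("pics/t4.png",a)
```

```text
9.8 [ 0.53496936 -0.2187187   0.35401251] [ 7.81466300e-01  6.84052552e-04 -5.10074249e-01] 0.08492359293827115
0.6206334233283997 0.03590163215994835 0.010978667996823788 opening -0.0004117465459042846
```

View pics/p4.png

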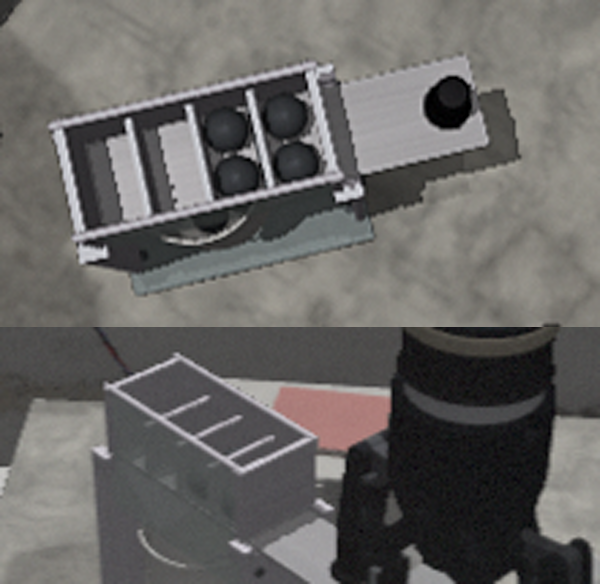

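View pics/t4.png

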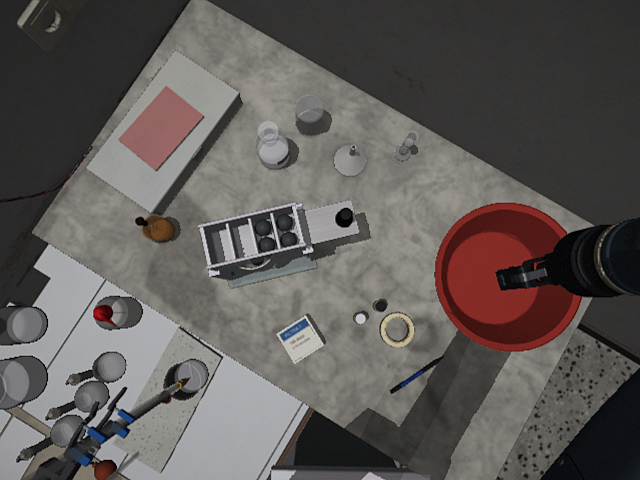

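The last pictures show the gate home (knob at (345,217)), bays 1 and 2 empty, and four balls still in bays 3 and 4. The beaker rim is in place with balls inside (about (212,222) in the crop), no balls are loose on the bench, and the bystanders haven't moved.

```bash
python3 -c "from workcell import hand_in; print(hand_in())"
```

```text
the job is handed in; nothing more can be done
None
```

The gate was drawn out to about 82 mm and pushed back to its stop: bays 1 and 2 emptied towards the beaker, where balls are visible (I did not count all four), bays 3 and 4 kept their four, nothing else moved, and the job is handed in at about 10 s.

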